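Fit the splined handwheel to the valve stem

ROBOT

A 6-joint arm with a two-finger parallel gripper is mounted at the origin on the work surface. World frame = base frame: x ahead of the robot, y to its left, z up, the work surface at z = 0. Lengths are in m, angles in degrees, forces in N, time in s.
With the tool pointing down it reaches from about 0.35 to 0.975 m from the base axis. Payload 7.1 kg.
Tool frame: the origin (TCP) lies at the very end of the fingers, on their centre line; the grasp point (between the pads) lies 19 mm behind it; x points along the fingers, z is the direction in which the jaws open and shut, and the axes are right-handed (so a half turn about x gives the same grasp; the last joint's range is limited). The gripper opens to 88 mm and grips with 3 to 60 N. Pads are 20 mm wide; open, the fingers measure 115 mm over their backs; the gripper's body (75 mm by 178 mm) begins 61 mm behind the grasp point.
Start: joints at [72.594, 24.242, 93.386, -0, 62.372, -1.089], TCP at [0.176, 0.6, 0.19] pointing down, gripper open.
Joint ranges: [-172.04, 172.04], [-51.8, 120.97], [4.93, 147.93], [-75.15, 255.16], [6.16, 154.13], [-145.62, 145.62]. Speed limits (degrees/s): [136.94, 136.94, 172.46, 180, 180, 180].

INTERFACE

Orientations are given as a 3x3 rotation matrix whose columns are the frame's x, y, z axes.
In Python, from rig import robot gives the robot as it stands.
- The arm moves only by the tool apply_moves, never from a script. Its argument "rows" is a list of rows, each a list of 2 entries, a list of its own where there are three numbers: the shift along the tool's x, y, z in mm, then the turn, a rotation vector about the tool's x, y, z in rad. A call has 1 to 5 rows; each row is the pose to reach, as a shift and turn from the pose commanded when the call began, along the tool's axes at that moment; what a row does not reach only later rows make up. A row lasts 1/10 s, in which the tool goes at most 50 mm and 8.59 degrees, less where a joint would pass 70% of its speed; a pose out of reach is approached as far as the arm can. A call with a gripper value outside its range is refused whole. "jaw" is the finger opening in mm, from 0 to 87.8, set as the call begins (left out, the last holds). The fingers move at their own pace and stop on an object; "squeeze" is the grip in N (left out, the last holds). Time passes only in rows, so rows that repeat a pose let the fingers close. It gives the time, the measured TCP pose, the force and the opening at its end, in the units of the state.
- robot.state(): the state, without advancing time (a new reading comes with each control period).
- robot.get_image(name): name is "side" or "top" or "wrist"; returns a dict with "color" (480x640x3 uint8, red, green, blue), "range_z" (480x640 float32, m along the optical axis (not along the pixel's ray), 0 where there is no reading), "fx", "fy", "cx", "cy" (pixels), "R" (3x3) and "t" (3): a world point X has camera coordinates R X + t; the wrist camera has in their place "T_tool_cam" (4x4, takes a point from camera to tool coordinates, whose origin is the TCP and whose axes are the tool frame's). Camera axes: x right, y down, z forward; pixel columns grow to the right and rows downward; lengths in m; the calibration is good to about 2 mm. A picture is of the moment at which its call begins: read the wrist's pose just before it.
- robot.finish_job(): hands the job in, once; it reports no verdict.
The state is a dict: "clock": time; "joint_positions": joint angles; "joint_vel": joint speeds; "joint_efforts": joint torques, N m; "eef_pos": TCP position; "eef_rot": TCP orientation; "wrist_force": force on the tool from outside, world axes, zero at the start; "wrist_torque": the same for the moment, N m; "width": finger opening in m.
Only numpy, scipy, OpenCV 4.12 (cv2) and the standard library are available. Lean on these libraries where they do the work, as an engineer would, in place of code of your own. Each camera call takes 0.05 s, during which the arm holds its last target.

TASK

Fit the handwheel with the six-toothed bore onto the splined stem of the valve: pick it up by its hexagonal boss, push it down over the stem, rocking it a little about the stem as needed until the teeth mesh, and keep hold of it until it is fully home on the brass collar. Then let go, and leave the other two handwheels lying where they are.

Things in the scene. Friction and masses are not known exactly. Their poses are not given: they have to be found in the camera images.
- splined_wheel: Dark 0.45 kg handwheel lying flat: rim 110 mm across, 16 mm high, 3 spokes; hexagonal boss 48 mm across flats, 55 high, open through. Bore 38 mm across flats with 6 bright teeth 4 wide, one mid-flat, 25 mm between opposite tips, biting over the lowest 30 mm. Origin: centre of underside; z up; x points out through the middle of a flat and tooth, others every 60 deg. Grip any two opposite flats.
- square_wheel: Bystander: similar dark handwheel, rim 110 mm across, four spokes, square boss 46 mm wide and 55 mm high with a small square bore (22 mm). It does not fit. Origin: centre of the underside, z up.
- round_wheel: Bystander: similar dark handwheel, rim 110 mm across, five spokes, round boss 46 mm across and 55 mm high, bright on top with a small dark bore (14 mm). It does not fit. Origin: centre of the underside, z up.
- stem_seat (a point): Centre of the brass collar's top on the fixed valve, 120 mm up: the wheel's underside ends here. z up the stem (fixed): 18 mm core, pointed ribs 31 mm across, 4 wide, to 32 mm above; tapered nose (6 mm end) to 48. Ribs at 30, 90.. deg from x: meshes with wheel x parallel to this x or 60 deg steps off, play 12 deg and 3 mm; else it stops on the ribs till turned, then slides down.

How it is judged (in metres and radians):
On the way:
1. the splined wheel is brought home (within 10 mm) on the stem while still held in the gripper (z of splined_wheel in the frame of stem_seat between -0.006 and 0.01 m and horizontal distance between splined_wheel and stem_seat below 0.01 m and angle between splined_wheel's own z axis and vertical below 0.175 rad and contact force between the fingers and splined_wheel above 0.5 N), for 0.1 s.
At the end, for the whole second after the job is handed in: The splined wheel sits on the valve stem with its teeth meshed: underside within 7 mm of the collar's top, centre within 10 mm of the stem's axis, level within 10 degrees, at rest and released; the other two wheels are within 40 mm of where they lay (z of splined_wheel in the frame of stem_seat between -0.006 and 0.007 m and horizontal distance between splined_wheel and stem_seat below 0.01 m and angle between splined_wheel's own z axis and vertical below 0.175 rad and linear speed of splined_wheel below 0.02 m/s); the robot touches nothing.
It fails at once if another handwheel is moved by more than 40 mm (distance of any of square_wheel, round_wheel from where it was at the start of the episode above 0.04 m).
It also fails if it takes over 42 s, if anything falls off the work surface, if the arm or the gripper's body presses on something with over 40 N, if the wrist force passes 120 N, or if a joint passes its speed limit or range.

## Working session

There is one attempt and no reset: what is moved stays moved. The work goes in short steps, Python scripts to look and compute and a tool call to move; the robot and the scene stay as the last step left them, time stands still between calls to the robot, and variables do not carry over. Pictures are saved under pics/ and viewed, and the job is handed in when it is done.

Besides the shell and the picture viewer there is one more tool, called after "Call:" in YAML: its name, and indented under it one key for each argument. apply_moves: Moves the arm, as the interface text tells. Its arguments: {"type":"object","properties":{"rows":{"type":"array","items":{"type":"array"}},"jaw":{"type":"number"},"squeeze":{"type":"number"}},"required":["rows"]}

```bash
mkdir -p pics; ls; python3 - <<'E'
from rig import robot
import cv2,numpy as np,pickle
s=robot.state();print(s)
d={}
for n in ["side","top"]:
    im=robot.get_image(n);d[n]=im
    cv2.imwrite(f"pics/{n}0.png",im["color"][:,:,::-1])
    print(n,im["fx"],im["cx"],im["cy"],im["R"],im["t"])
pickle.dump(d,open("d0.pkl","wb"))
E
```

```text
pics
{'clock': 0.0, 'joint_positions': array([ 7.25961117e+01,  2.42847862e+01,  9.34330284e+01,  3.97994254e-04,
        6.23733000e+01, -1.08993250e+00]), 'joint_vel': array([ 1.01537722e-01,  9.47995693e-05, -1.77615546e-02, -8.85736474e-03,
        1.18620563e-01, -5.32348249e-03]), 'joint_efforts': array([-9.06807982e-04, -5.44624507e+01, -2.73665106e+01,  6.43327762e-02,
        2.29053228e-02, -1.32271343e-04]), 'eef_pos': array([0.17536057, 0.59923554, 0.18928694]), 'eef_rot': array([[-4.81524906e-04, -9.59735985e-01,  2.80903197e-01],
       [-1.51560668e-03,  2.80903608e-01,  9.59734789e-01],
       [-9.99998736e-01,  3.63974431e-05, -1.58984435e-03]]), 'wrist_force': array([-0.3774333 , -0.54541471, -0.6742313 ]), 'wrist_torque': array([ 0.02182171,  0.06316593, -0.01505081]), 'width': 0.08790916964160508}
side 508.28666541415726 319.1078273349703 239.7550167484832 [[-0.98251463 -0.1861819   0.00113789]
 [-0.14432964  0.75776355 -0.63636732]
 [ 0.11761782 -0.62540443 -0.77138534]] [0.4979818  0.13007711 0.97543313]
top 602.1087015391413 325.0598742740647 235.48961949846654 [[-0.01754143 -0.99960278  0.02205871]
 [-0.99362494  0.01497075 -0.11173792]
 [ 0.1113633  -0.02387813 -0.99349285]] [-0.01868692  0.5068746   1.13750421]
```

View pics/side0.png

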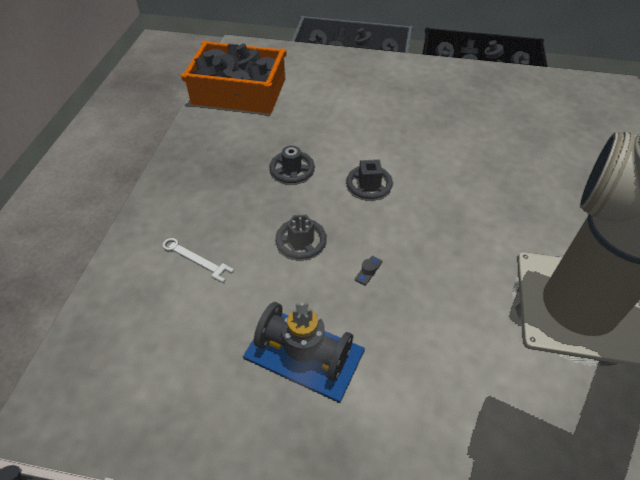

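View pics/top0.png

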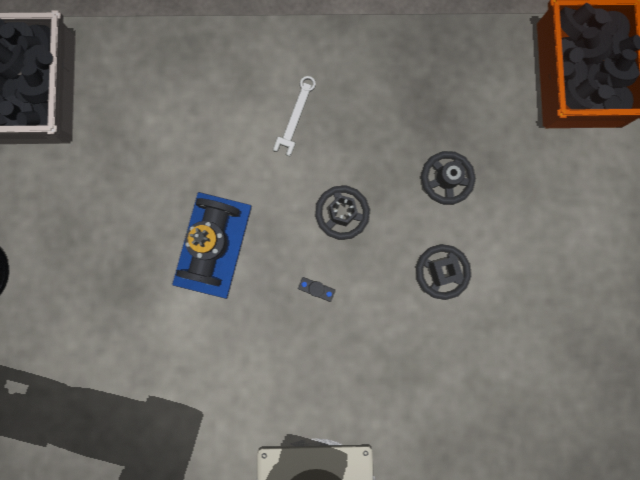

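The splined wheel is at top (343,211) and side (301,235), and the valve stem is at top (201,238) and side (303,318). The square wheel is at top (445,270) and the round one at (450,177). Next I'll get coarse positions and zoomed crops.

```bash
cat > h.py <<'E'
import numpy as np,cv2
def ray(im,u,v,T=None):
    K=np.array([[im["fx"],0,im["cx"]],[0,im["fy"],im["cy"]],[0,0,1]])
    d=np.linalg.inv(K)@np.array([u,v,1.])
    if T is None: return -im["R"].T@im["t"], im["R"].T@d
    return T[:3,3], T[:3,:3]@d
def onz(im,u,v,z,T=None):
    o,d=ray(im,u,v,T); return o+d*(z-o[2])/d[2]
def two(r1,r2):
    A=[];b=[]
    for o,d in (r1,r2):
        d=d/np.linalg.norm(d);P=np.eye(3)-np.outer(d,d);A.append(P);b.append(P@o)
    return np.linalg.lstsq(np.vstack(A),np.hstack(b),rcond=None)[0]
def wristT(im,s):
    T=np.eye(4);T[:3,:3]=s["eef_rot"];T[:3,3]=s["eef_pos"];return T@im["T_tool_cam"]
E
python3 - <<'E'
import pickle,cv2,numpy as np
from h import *
d=pickle.load(open("d0.pkl","rb"));t=d["top"];s=d["side"]
print("wheel boss top",onz(t,343,208,.055),"rim",onz(t,342.5,212,.012))
print("stem",onz(t,201,238,.12), onz(s,303,322,.12))
print("nose two",two(ray(t,200,238),ray(s,303,306)))
print("sq",onz(t,443,272,.01),"rd",onz(t,448,178,.01))
a=cv2.resize(t["color"][170:300,160:380,::-1],None,fx=3.6,fy=3.6,interpolation=2)
cv2.imwrite("pics/tz.png",a)
a=cv2.resize(s["color"][200:350,230:370,::-1],None,fx=4,fy=4,interpolation=2);cv2.imwrite("pics/sz.png",a)
for p in [(201,238),(205,245),(194,236),(343,212)]: 
    z=t["range_z"][p[1],p[0]];o,dd=ray(t,*p);print(p,o+dd*z)
E
```

```text
wheel boss top [ 0.55568328 -0.06139747  0.055     ] rim [ 0.55451041 -0.06260852  0.012     ]
stem [0.49509405 0.19556103 0.12      ] [0.49581059 0.19807498 0.12      ]
nose two [0.49377538 0.19082909 0.15637429]
sq [ 0.43298989 -0.25768081  0.01      ] rd [ 0.62047947 -0.27513994  0.01      ]
(201, 238) [0.49094199 0.18873759 0.15740558]
(205, 245) [0.48223332 0.18795838 0.12270272]
(194, 236) [0.49442479 0.20044871 0.15867013]
(343, 212) [ 0.55640753 -0.06428952 -0.00062745]
```

View pics/tz.png

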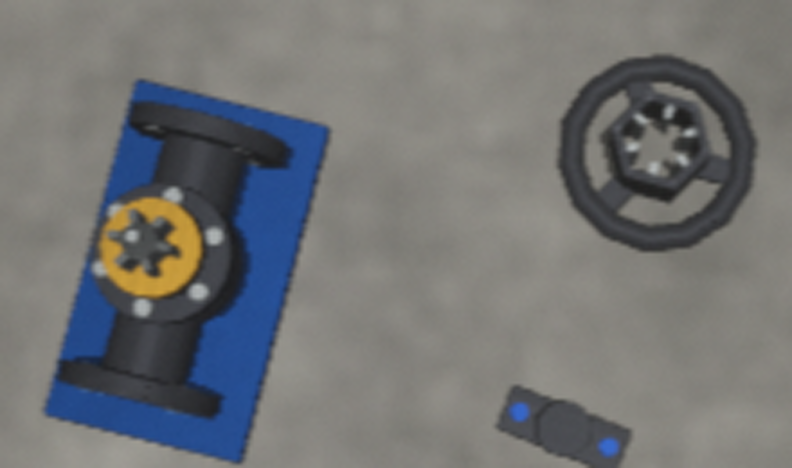

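View pics/sz.png

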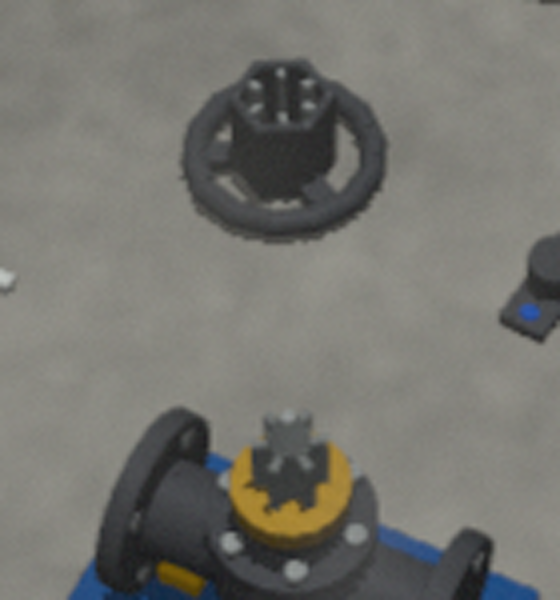

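```bash
python3 - <<'E'
from rig import robot
from h import *
import pickle
s=robot.state();im=robot.get_image("wrist");print(np.round(im["T_tool_cam"],4),im["fx"],im["cx"],im["cy"])
T=wristT(im,s)
C=np.array(T[:3,3]);print(C, T[:3,2])
# brass
d=pickle.load(open("d0.pkl","rb"))
for n in("top","side"):
    q=d[n];h=cv2.cvtColor(q["color"],cv2.COLOR_RGB2HSV)
    m=cv2.inRange(h,(15,140,120),(30,255,255))
    if n=="top": m[:, :150]=0;m[:,260:]=0
    else: m[:300]=0; m[337:]=0
    c=max(cv2.findContours(m,0,1)[0],key=cv2.contourArea);e=cv2.fitEllipse(cv2.convexHull(c));print(n,e,onz(q,*e[0],.12))
E
```

```text
[[ 4.000e-04 -2.546e-01  9.671e-01 -1.954e-01]
 [ 3.000e-04 -9.671e-01 -2.546e-01  6.980e-02]
 [ 1.000e+00  4.000e-04 -3.000e-04 -1.000e-04]
 [ 0.000e+00  0.000e+00  0.000e+00  1.000e+00]] 378.5647896039659 316.78256354012166 234.9524785658837
[0.1085069  0.61903875 0.38478979] [ 0.24382541 -0.07305313 -0.96706381]
top ((201.49563598632812, 238.3638458251953), (27.028446197509766, 27.594388961791992), 69.59113311767578) [0.49443108 0.19468171 0.12      ]
side ((302.1395568847656, 320.60430908203125), (25.277647018432617, 29.812801361083984), 89.27743530273438) [0.49770223 0.1958168  0.12      ]
```

Call:
apply_moves:
  rows:
    - [[-14,-37,-28],[0,0,0]]
    - [[-28,-74,-57],[0,0,0]]
    - [[-42,-111,-86],[0,0,0]]
    - [[-56,-148,-115],[0,0,0]]
    - [[-70,-185,-143],[0,0,0]]

```text
clock: 0.65
eef_pos: [0.3135, 0.4088, 0.2604]
eef_rot: [[-0.0, -0.96, 0.281], [-0.0, 0.281, 0.96], [-1.0, 0.0, -0.0]]
wrist_force: [1.5, -0.1, -0.5]
width: 0.0876
```

Call:
apply_moves:
  rows:
    - [[-14,-37,-28],[0,0,0]]
    - [[-28,-74,-57],[0,0,0]]
    - [[-42,-111,-86],[0,0,0]]
    - [[-56,-148,-115],[0,0,0]]
    - [[-70,-185,-143],[0,0,0]]

```text
clock: 1.15
eef_pos: [0.4509, 0.2195, 0.3307]
eef_rot: [[0.0, -0.96, 0.281], [0.0, 0.281, 0.96], [-1.0, -0.0, 0.0]]
wrist_force: [0.5, -0.2, 0.4]
width: 0.0879
```

Call:
apply_moves:
  rows:
    - [[0,0,0],[0,0,0]]
    - [[0,0,0],[0,0,0]]
    - [[0,0,0],[0,0,0]]

```text
clock: 1.45
eef_pos: [0.4494, 0.2219, 0.3294]
eef_rot: [[-0.001, -0.96, 0.28], [-0.0, 0.28, 0.96], [-1.0, 0.001, -0.001]]
wrist_force: [-0.4, 0.1, 0.0]
width: 0.0878
```

```bash
cat > snap.py <<'E'
import sys,pickle
from rig import robot
from h import *
n=sys.argv[1]
s=robot.state();im=robot.get_image("wrist")
pickle.dump((s,im),open(n+".pkl","wb"));cv2.imwrite(f"pics/{n}.png",im["color"][:,:,::-1])
print(s["clock"],s["eef_pos"],s["eef_rot"],s["joint_positions"].round(1),s["wrist_force"].round(2),s["width"])
E
python3 snap.py w1
```

```text
1.45 [0.44937683 0.22191796 0.32937589] [[-1.37116359e-03 -9.59870438e-01  2.80440478e-01]
 [-1.90519739e-04  2.80440988e-01  9.59871250e-01]
 [-9.99999042e-01  1.26271106e-03 -5.67404736e-04]] [ 24.9   5.5  99.7   0.   75.  -48.8] [-0.38  0.07  0.02] 0.0877521328249622
```

View pics/w1.png

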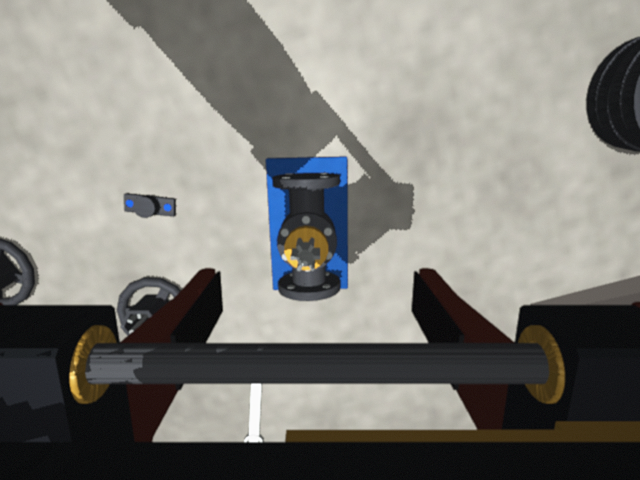

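Call:
apply_moves:
  rows:
    - [[32,-28,-3],[0,0,0]]
    - [[64,-56,-6],[0,0,0]]
    - [[96,-84,-10],[0,0,0]]
    - [[129,-112,-13],[0,0,0]]
    - [[129,-112,-13],[0,0,0]]

```text
clock: 2.0
eef_pos: [0.5526, 0.1771, 0.1956]
eef_rot: [[-0.008, -0.96, 0.28], [-0.003, 0.28, 0.96], [-1.0, 0.007, -0.005]]
wrist_force: [-1.0, 0.4, -1.3]
width: 0.0879
```

Call:
apply_moves:
  rows:
    - [[0,0,0],[0,0,0]]
    - [[0,0,0],[0,0,0]]
    - [[0,0,0],[0,0,0]]

```text
clock: 2.3
eef_pos: [0.554, 0.1786, 0.2027]
eef_rot: [[0.002, -0.96, 0.28], [0.001, 0.28, 0.96], [-1.0, -0.002, 0.001]]
wrist_force: [-0.4, -0.0, -0.5]
width: 0.088
```

```bash
python3 snap.py w2; python3 - <<'E'
import pickle
from h import *
s,im=pickle.load(open("w2.pkl","rb"))
T=wristT(im,s)
h=cv2.cvtColor(im["color"],cv2.COLOR_RGB2HSV)
m=cv2.inRange(h,(15,140,100),(30,255,255));m[300:]=0
c=max(cv2.findContours(m,0,1)[0],key=cv2.contourArea);e=cv2.fitEllipse(cv2.convexHull(c));print(e,onz(im,*e[0],.12,T))
x,y=map(int,e[0])
cv2.imwrite("pics/w2z.png",cv2.resize(im["color"][max(0,y-70):y+70,x-90:x+90,::-1],None,fx=4,fy=4,interpolation=2));print(x-90,max(0,y-70))
E
```

```text
2.3 [0.55401679 0.17857946 0.20274114] [[ 2.22230610e-03 -9.60127896e-01  2.79552293e-01]
 [ 7.74186241e-04  2.79554552e-01  9.60129498e-01]
 [-9.99997231e-01 -1.91727610e-03  1.36457359e-03]] [ 16.7  19.8  98.4   0.   61.7 -57.1] [-0.41 -0.04 -0.54] 0.08803549701876955
((316.51312255859375, 148.3753662109375), (68.3406753540039, 70.51244354248047), 4.389304161071777) [0.49580156 0.19519579 0.12      ]
226 78
```

View pics/w2z.png

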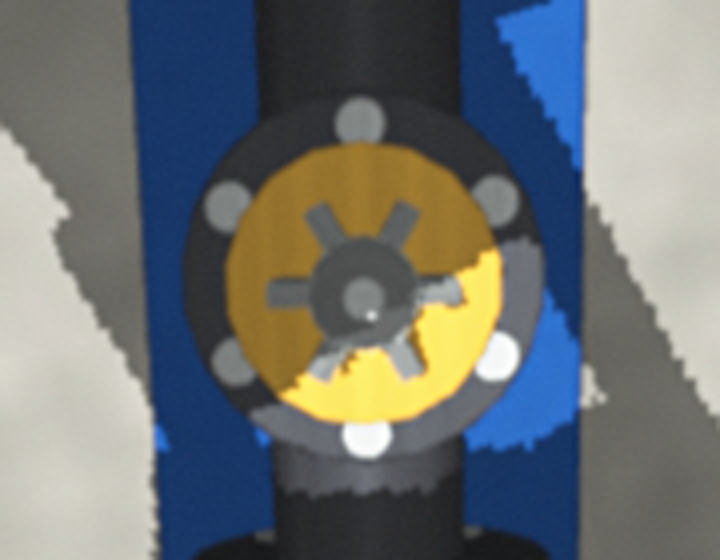

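Call:
apply_moves:
  rows:
    - [[0,-21,-38],[0,0,0]]
    - [[0,-43,-77],[0,0,0]]
    - [[15,-65,-115],[0,0,0]]
    - [[30,-86,-153],[0,0,0]]
    - [[45,-108,-190],[0,0,0]]

```text
clock: 2.85
eef_pos: [0.605, -0.0365, 0.1572]
eef_rot: [[0.003, -0.96, 0.28], [-0.0, 0.28, 0.96], [-1.0, -0.003, 0.001]]
wrist_force: [-0.2, 0.3, 0.1]
width: 0.0875
```

Call:
apply_moves:
  rows:
    - [[15,-21,-40],[0,0,0]]
    - [[15,-21,-40],[0,0,0]]
    - [[15,-21,-40],[0,0,0]]
    - [[15,-21,-40],[0,0,0]]

```text
clock: 3.25
eef_pos: [0.6135, -0.0784, 0.1421]
eef_rot: [[0.001, -0.96, 0.28], [0.0, 0.28, 0.96], [-1.0, -0.001, 0.001]]
wrist_force: [0.4, 0.3, 0.0]
width: 0.088
```

```bash
python3 snap.py w3; python3 - <<'E'
import pickle
from h import *
s,im=pickle.load(open("w2.pkl","rb"));print(onz(im,317.2,152.2,.168,wristT(im,s)))
E
```

```text
3.25 [ 0.61351923 -0.0784074   0.14212894] [[ 1.25585933e-03 -9.59927755e-01  2.80244765e-01]
 [ 1.56392129e-04  2.80245171e-01  9.59928445e-01]
 [-9.99999199e-01 -1.16170702e-03  5.02073659e-04]] [ -8.4  26.9  96.3   0.   56.7 -82.1] [0.43 0.26 0.04] 0.08795022367026031
[0.49645077 0.19541881 0.168     ]
```

View pics/w3.png

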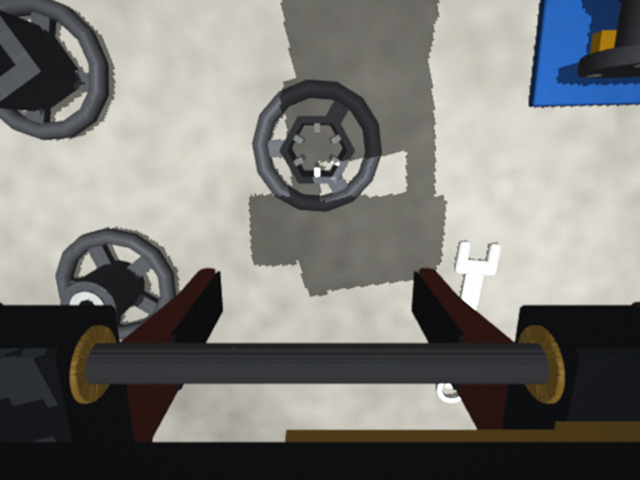

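The wheel is centred at about (317,148). The stem axis is confirmed: nose at (0.4965, 0.1954), collar at (0.4958, 0.1952). I'll zoom in on the boss.

```bash
python3 - <<'E'
import pickle
from h import *
s,im=pickle.load(open("w3.pkl","rb"))
cv2.imwrite("pics/w3z.png",cv2.resize(im["color"][78:218,237:397,::-1],None,fx=4.2,fy=4.2,interpolation=2))
E
```

```text
(no output)
```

View pics/w3z.png

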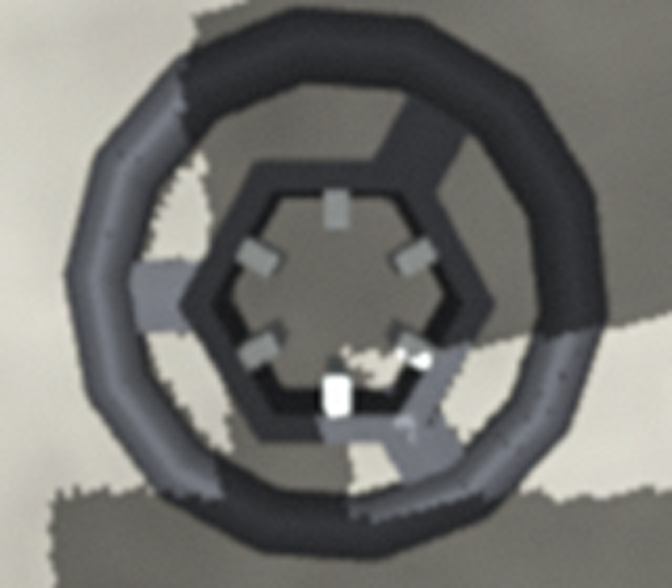

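```bash
python3 - <<'E'
import pickle
from h import *
s,im=pickle.load(open("w3.pkl","rb"));T=wristT(im,s)
a=onz(im,316.8,149.1,.055,T);b=onz(im,237+337/4.2-.4,78+283/4.2-.4,.008,T);print(a,b)
p=np.array([a[0],a[1],.024])-s["eef_pos"];print(s["eef_rot"].T@p)
E
```

```text
[ 0.55593064 -0.06178913  0.055     ] [ 0.55427739 -0.061267    0.008     ]
[ 0.11805912  0.0600753  -0.00024586]
```

Call:
apply_moves:
  rows:
    - [[0,20,0],[0.14,0,0]]
    - [[0,45,0],[0.28,0,0]]
    - [[0,61,0],[0.42,0,0]]
    - [[15,61,0],[0.524,0,0]]
    - [[35,61,0],[0.524,0,0]]

```text
clock: 3.8
eef_pos: [0.5557, -0.0608, 0.1078]
eef_rot: [[0.004, -0.69, 0.724], [-0.0, 0.724, 0.69], [-1.0, -0.003, 0.003]]
wrist_force: [-0.4, -0.9, 0.6]
width: 0.088
```

Call:
apply_moves:
  rows:
    - [[20,0,0],[0,0,0]]
    - [[40,0,0],[0,0,0]]
    - [[60,0,0],[0,0,0]]
    - [[70,0,0],[0,0,0]]
    - [[70,0,0],[0,0,0]]

```text
clock: 4.3
eef_pos: [0.5541, -0.0612, 0.0355]
eef_rot: [[-0.002, -0.691, 0.722], [0.0, 0.722, 0.691], [-1.0, 0.001, -0.001]]
wrist_force: [-0.0, 0.1, 0.2]
width: 0.0877
```

```bash
python3 snap.py w4
```

```text
4.3 [ 0.55406185 -0.06124596  0.03546444] [[-1.71764273e-03 -6.91494499e-01  7.22379684e-01]
 [ 2.78071949e-04  7.22380391e-01  6.91495837e-01]
 [-9.99998486e-01  1.38861632e-03 -1.04850620e-03]] [ -7.5  31.6 106.9   0.   41.6 -51.3] [-0.05  0.06  0.2 ] 0.08772375272878911
```

View pics/w4.png

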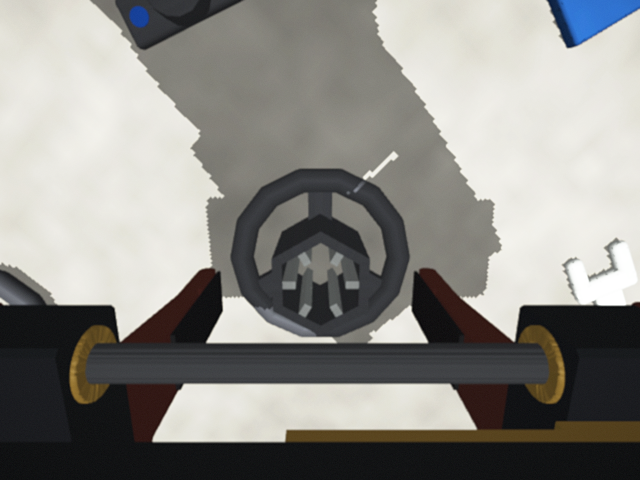

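Two flats face the pads and the boss is centred between the fingers at about (320,270). I'll descend and close.

Call:
apply_moves:
  rows:
    - [[11,0,0],[0,0,0]]
    - [[11,0,0],[0,0,0]]

```text
clock: 4.55
eef_pos: [0.5546, -0.0622, 0.0247]
eef_rot: [[-0.0, -0.691, 0.723], [0.0, 0.723, 0.691], [-1.0, 0.0, -0.0]]
wrist_force: [-0.3, 0.1, 0.0]
width: 0.0879
```

Call:
apply_moves:
  rows:
    - [[0,0,0],[0,0,0]]
    - [[0,0,0],[0,0,0]]
    - [[0,0,0],[0,0,0]]
    - [[0,0,0],[0,0,0]]
    - [[0,0,0],[0,0,0]]
  jaw: 40
  squeeze: 45

```text
clock: 5.05
eef_pos: [0.5549, -0.0625, 0.0252]
eef_rot: [[0.0, -0.69, 0.724], [-0.0, 0.724, 0.69], [-1.0, -0.0, 0.0]]
wrist_force: [-0.0, 0.3, -0.3]
width: 0.051
```

Call:
apply_moves:
  rows:
    - [[0,0,0],[0,0,0]]
    - [[0,0,0],[0,0,0]]
    - [[0,0,0],[0,0,0]]

```text
clock: 5.35
eef_pos: [0.5547, -0.0624, 0.0251]
eef_rot: [[-0.0, -0.69, 0.724], [0.0, 0.724, 0.69], [-1.0, 0.0, -0.0]]
wrist_force: [-1.3, 0.8, -0.4]
width: 0.04
```

```bash
python3 snap.py w5
```

```text
5.35 [ 0.55474609 -0.06239937  0.02506266] [[-7.13672216e-05 -6.90305765e-01  7.23517758e-01]
 [ 2.04408177e-05  7.23517759e-01  6.90305767e-01]
 [-9.99999997e-01  6.40544993e-05 -3.75250379e-05]] [ -7.6  32.6 107.1   0.   40.4 -51.3] [-1.29  0.75 -0.44] 0.039954382852984825
```

View pics/w5.png

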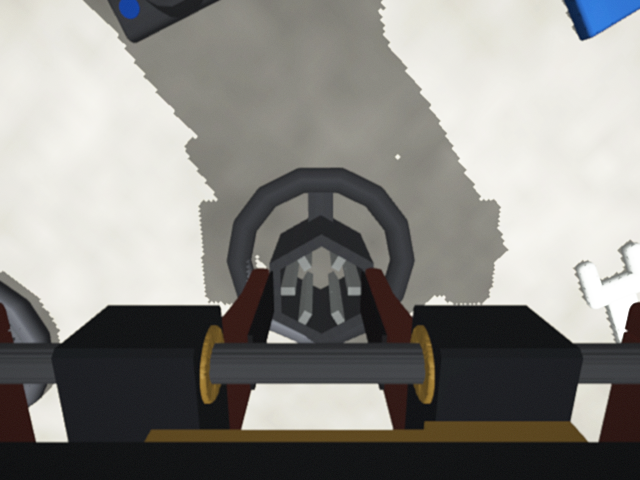

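Call:
apply_moves:
  rows:
    - [[0,0,0],[0,0,0]]
    - [[0,0,0],[0,0,0]]
    - [[0,0,0],[0,0,0]]
  jaw: 30

```text
clock: 5.7
eef_pos: [0.5548, -0.0624, 0.0251]
eef_rot: [[-0.0, -0.69, 0.723], [-0.0, 0.723, 0.69], [-1.0, 0.0, -0.0]]
wrist_force: [-0.3, -0.0, -0.1]
width: 0.0303
```

```bash
python3 snap.py w6
```

```text
5.7 [ 0.55477029 -0.06240299  0.02505981] [[-3.88428804e-05 -6.90422602e-01  7.23406269e-01]
 [-1.99562409e-05  7.23406270e-01  6.90422602e-01]
 [-9.99999999e-01  1.23815327e-05 -4.18774230e-05]] [ -7.6  32.6 107.1  -0.   40.4 -51.3] [-0.27 -0.03 -0.12] 0.03032014885396082
```

View pics/w6.png

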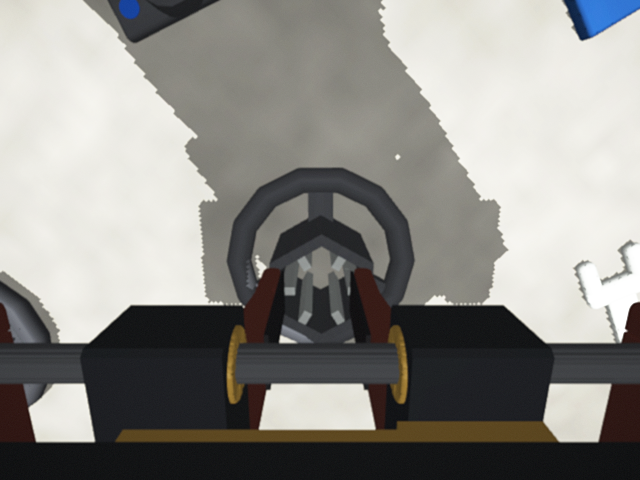

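```bash
python3 - <<'E'
import pickle
from rig import robot
from h import *
s,im=pickle.load(open("w6.pkl","rb"));T=wristT(im,s)
for r in (225,240,260,275,290,310,325):
    print(r,[(u,*((lambda o,d:(o+d*im["range_z"][r,u]).round(3))(*ray(im,u,r,im["T_tool_cam"])))) for u in (250,265,275,285,300,320)])
for n in("side","top"):
    q=robot.get_image(n);cv2.imwrite(f"pics/{n}6.png",q["color"][:,:,::-1])
    x,y=(301,225) if n=="side" else (343,205)
    cv2.imwrite(f"pics/{n}6z.png",cv2.resize(q["color"][y-60:y+60,x-80:x+80,::-1],None,fx=4,fy=4,interpolation=2))
E
```

```text
225 [(250, np.float64(0.009), np.float64(0.022), np.float64(-0.037)), (265, np.float64(0.026), np.float64(0.018), np.float64(-0.031)), (275, np.float64(0.025), np.float64(0.018), np.float64(-0.025)), (285, np.float64(0.024), np.float64(0.018), np.float64(-0.019)), (300, np.float64(0.013), np.float64(0.021), np.float64(-0.01)), (320, np.float64(-0.014), np.float64(0.027), np.float64(0.001))]
240 [(250, np.float64(0.011), np.float64(0.012), np.float64(-0.038)), (265, np.float64(0.024), np.float64(0.009), np.float64(-0.032)), (275, np.float64(0.024), np.float64(0.009), np.float64(-0.026)), (285, np.float64(-0.002), np.float64(0.016), np.float64(-0.017)), (300, np.float64(-0.021), np.float64(0.021), np.float64(-0.008)), (320, np.float64(-0.031), np.float64(0.024), np.float64(0.001))]
260 [(250, np.float64(0.014), np.float64(-0.001), np.float64(-0.039)), (265, np.float64(0.025), np.float64(-0.004), np.float64(-0.032)), (275, np.float64(-0.03), np.float64(0.014), np.float64(-0.02)), (285, np.float64(-0.03), np.float64(0.014), np.float64(-0.015)), (300, np.float64(-0.031), np.float64(0.015)
[... 986 characters left out ...]
at64(0.012), np.float64(-0.018)), (275, np.float64(-0.07), np.float64(0.009), np.float64(-0.015)), (285, np.float64(-0.027), np.float64(-0.013), np.float64(-0.016)), (300, np.float64(-0.023), np.float64(-0.014), np.float64(-0.009)), (320, np.float64(-0.007), np.float64(-0.022), np.float64(0.001))]
325 [(250, np.float64(-0.087), np.float64(0.011), np.float64(-0.022)), (265, np.float64(-0.085), np.float64(0.011), np.float64(-0.017)), (275, np.float64(-0.071), np.float64(0.003), np.float64(-0.015)), (285, np.float64(-0.031), np.float64(-0.018), np.float64(-0.016)), (300, np.float64(-0.03), np.float64(-0.019), np.float64(-0.008)), (320, np.float64(-0.023), np.float64(-0.023), np.float64(0.001))]
```

View pics/side6z.png

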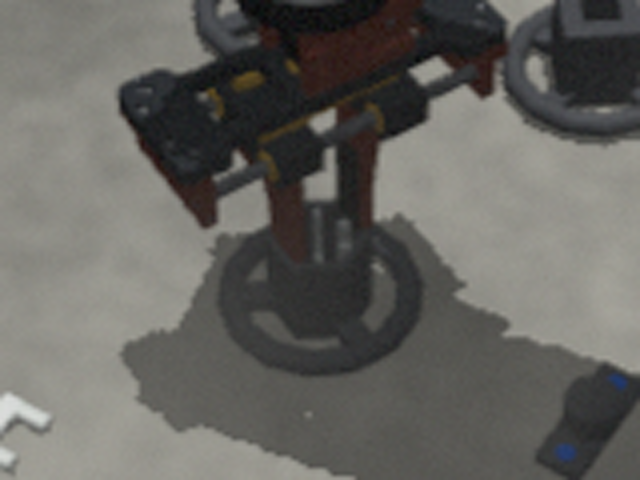

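View pics/top6z.png

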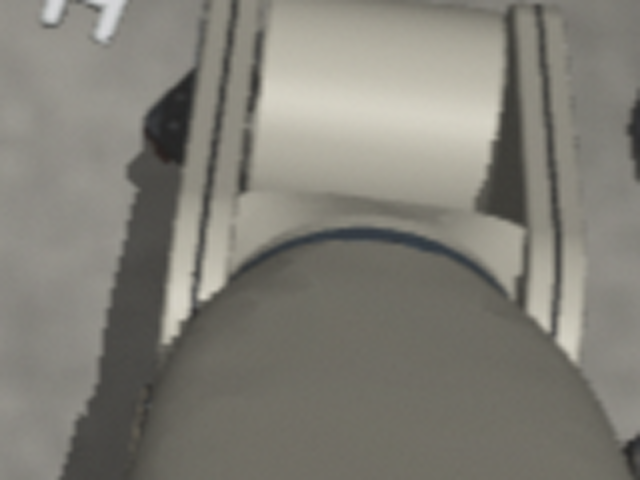

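```bash
python3 - <<'E'
import pickle
from h import *
q=pickle.load(open("d0.pkl","rb"))["side"]
def pr(X):
    c=q["R"]@np.array(X)+q["t"];u=[q["fx"]*c[0]/c[2]+q["cx"],q["fy"]*c[1]/c[2]+q["cy"]];return np.round([(u[0]-221)*4,(u[1]-165)*4])
for k in (16,29):
  for z in (.025,.055,.08):
    for sg in (1,-1):
      print(k*sg,z,pr([.5548+sg*.7234*k/1000,-.0624+sg*.69*k/1000,z]))
print("c",pr([.5555,-.0618,.055]),pr([.5555,-.0618,0]))
s,im=pickle.load(open("w6.pkl","rb"))
cv2.imwrite("pics/w6z.png",cv2.resize(im["color"][200:350,220:420,::-1],None,fx=4,fy=4,interpolation=2))
E
```

```text
16 0.025 [298. 287.]
-16 0.025 [350. 261.]
16 0.055 [296. 249.]
-16 0.055 [350. 223.]
16 0.08 [294. 216.]
-16 0.08 [349. 190.]
29 0.025 [277. 297.]
-29 0.025 [371. 251.]
29 0.055 [274. 259.]
-29 0.055 [371. 213.]
29 0.08 [272. 226.]
-29 0.08 [371. 180.]
c [321. 236.] [324. 305.]
```

View pics/w6z.png

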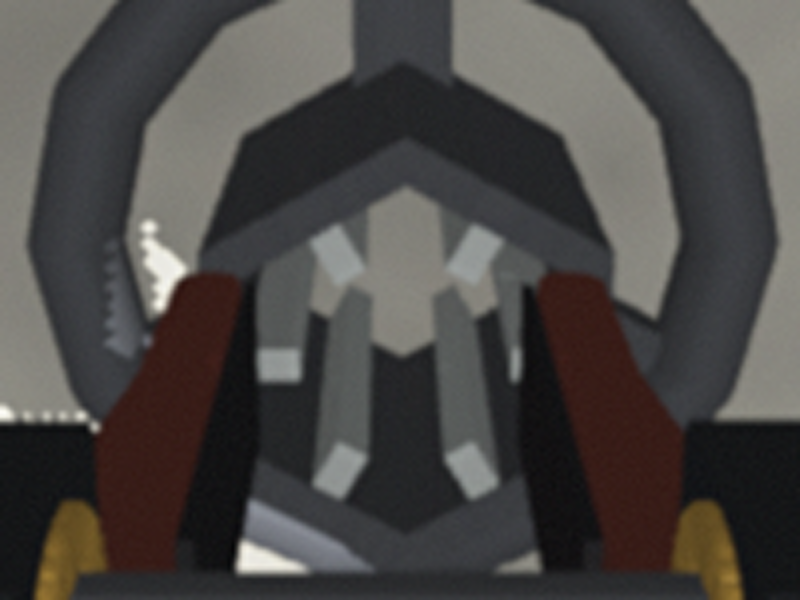

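```bash
python3 - <<'E'
import pickle
from h import *
s,im=pickle.load(open("w1.pkl","rb"))
for r in (262,266,268,270,272,276,280,290,300):
    print(r,[(u,*((lambda o,d:(o+d*im["range_z"][r,u]).round(3).tolist())(*ray(im,u,r,im["T_tool_cam"])))) for u in (196,204,210,214,218)])
cv2.imwrite("pics/w1z.png",cv2.resize(im["color"][250:350,90:250,::-1],None,fx=4,fy=4,interpolation=0))
E
```

```text
262 [(196, 0.328, -0.109, -0.176), (204, 0.329, -0.109, -0.165), (210, 0.329, -0.109, -0.156), (214, 0.329, -0.109, -0.15), (218, 0.329, -0.109, -0.144)]
266 [(196, 0.327, -0.115, -0.177), (204, 0.329, -0.115, -0.165), (210, 0.328, -0.115, -0.156), (214, 0.329, -0.115, -0.151), (218, 0.329, -0.115, -0.145)]
268 [(196, 0.331, -0.119, -0.178), (204, -0.035, 0.012, -0.051), (210, -0.034, 0.012, -0.048), (214, -0.035, 0.012, -0.046), (218, 0.33, -0.119, -0.145)]
270 [(196, 0.33, -0.122, -0.178), (204, -0.038, 0.012, -0.05), (210, -0.037, 0.012, -0.048), (214, -0.037, 0.012, -0.046), (218, 0.329, -0.122, -0.145)]
272 [(196, -0.04, 0.012, -0.053), (204, -0.039, 0.012, -0.05), (210, -0.04, 0.012, -0.047), (214, -0.038, 0.011, -0.046), (218, -0.035, 0.01, -0.045)]
276 [(196, -0.044, 0.012, -0.052), (204, -0.045, 0.012, -0.048), (210, -0.044, 0.012, -0.046), (214, -0.041, 0.011, -0.045), (218, -0.038, 0.009, -0.044)]
280 [(196, -0.049, 0.012, -0.05), (204, -0.049, 0.012, -0.047), (210, -0.045, 0.01, -0.046), (214, -0.044, 0.01, -0.044), (218, -0.038, 0.008, -0.044)]
290 [(196, -0.059, 0.012, -0.047), (204, -0.055, 0.01, -0.045), (210, -0.05, 0.008, -0.044), (214, -0.046, 0.006, -0.044), (218, -0.039, 0.003, -0.044)]
300 [(196, -0.066, 0.011, -0.045), (204, -0.06, 0.008, -0.044), (210, -0.052, 0.005, -0.044), (214, -0.046, 0.002, -0.044), (218, -0.04, -0.001, -0.044)]
```

View pics/w1z.png

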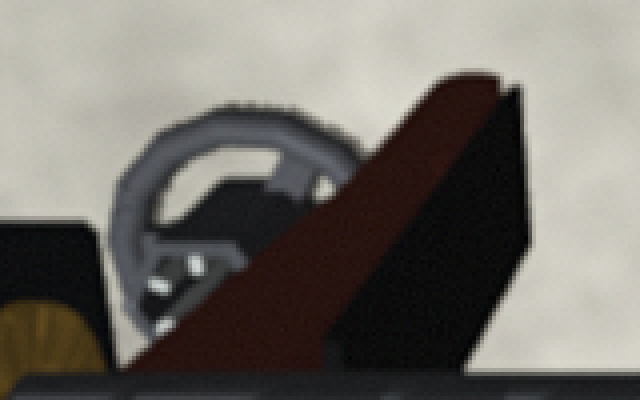

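View pics/side6.png

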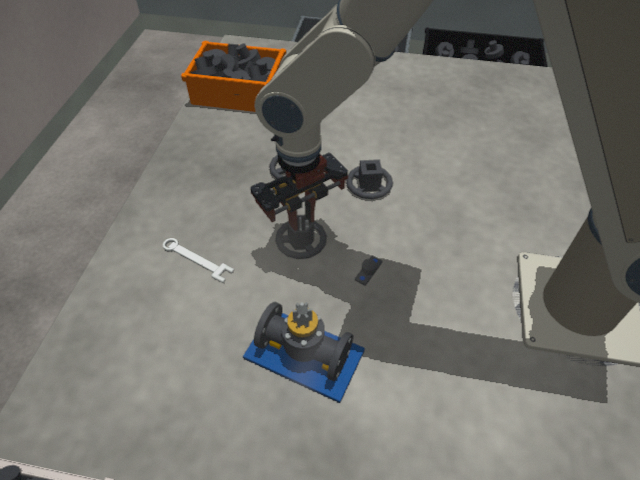

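The wrist depth and the side view agree that the visible fingertips end about 35 mm short of the reported TCP. The fingers therefore closed above the boss, which explains why there was no contact. I'll reopen, go down a further 32 mm while watching the force, and close again.

Call:
apply_moves:
  rows:
    - [[0,0,0],[0,0,0]]
    - [[0,0,0],[0,0,0]]
    - [[0,0,0],[0,0,0]]
    - [[0,0,0],[0,0,0]]
    - [[0,0,0],[0,0,0]]
  jaw: 87

```text
clock: 6.35
eef_pos: [0.5548, -0.0624, 0.0251]
eef_rot: [[-0.0, -0.69, 0.723], [-0.0, 0.723, 0.69], [-1.0, -0.0, -0.0]]
wrist_force: [0.3, -0.0, 0.4]
width: 0.0664
```

Call:
apply_moves:
  rows:
    - [[0,0,0],[0,0,0]]
    - [[4,0,0],[0,0,0]]
    - [[8,0,0],[0,0,0]]
    - [[12,0,0],[0,0,0]]
    - [[16,0,0],[0,0,0]]

```text
clock: 6.85
eef_pos: [0.5547, -0.0624, 0.0085]
eef_rot: [[-0.0, -0.69, 0.723], [0.0, 0.723, 0.69], [-1.0, 0.0, -0.0]]
wrist_force: [0.6, -0.5, -0.3]
width: 0.0869
```

Call:
apply_moves:
  rows:
    - [[4,0,0],[0,0,0]]
    - [[8,0,0],[0,0,0]]
    - [[12,0,0],[0,0,0]]
    - [[16,0,0],[0,0,0]]
    - [[16,0,0],[0,0,0]]

```text
clock: 7.35
eef_pos: [0.5544, -0.0624, -0.0075]
eef_rot: [[-0.001, -0.69, 0.723], [0.0, 0.723, 0.69], [-1.0, 0.001, -0.001]]
wrist_force: [0.3, 0.0, 0.2]
width: 0.0869
```

```bash
python3 snap.py w7;python3 - <<'E'
from rig import robot
import cv2
q=robot.get_image("side");x,y=301,225
cv2.imwrite("pics/s7z.png",cv2.resize(q["color"][y-60:y+60,x-80:x+80,::-1],None,fx=4,fy=4,interpolation=2))
E
```

```text
7.35 [ 0.55439426 -0.06236869 -0.00750686] [[-8.90494609e-04 -6.90344501e-01  7.23480253e-01]
 [ 1.03150637e-04  7.23480473e-01  6.90344838e-01]
 [-9.99999598e-01  6.89375806e-04 -5.73045985e-04]] [ -7.6  35.8 107.4  -0.   36.9 -51.3] [0.28 0.01 0.16] 0.08688455309567963
```

View pics/s7z.png

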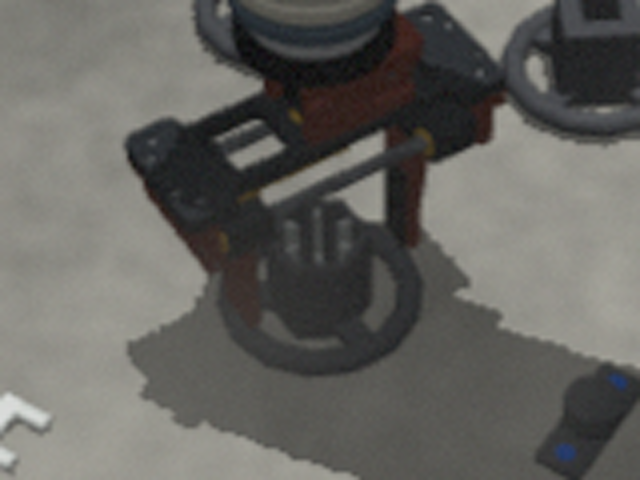

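View pics/w7.png

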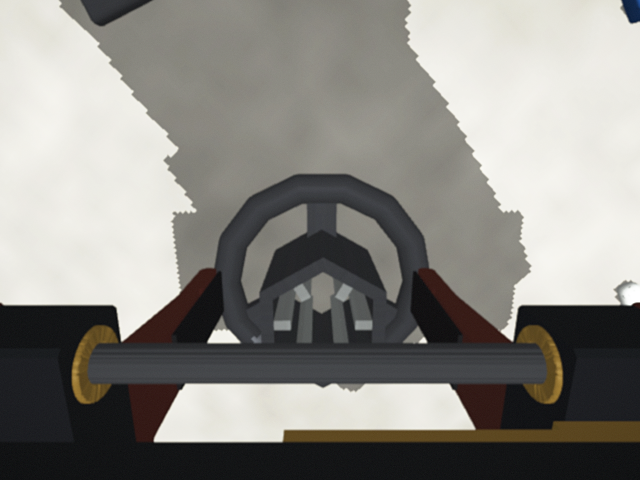

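The fingers now straddle the boss with their tips beside it, above the rim. Closing.

Call:
apply_moves:
  rows:
    - [[0,0,0],[0,0,0]]
    - [[0,0,0],[0,0,0]]
    - [[0,0,0],[0,0,0]]
    - [[0,0,0],[0,0,0]]
    - [[0,0,0],[0,0,0]]
  jaw: 35
  squeeze: 45

```text
clock: 7.95
eef_pos: [0.555, -0.0624, -0.0068]
eef_rot: [[0.001, -0.69, 0.724], [0.0, 0.724, 0.69], [-1.0, -0.0, 0.0]]
wrist_force: [1.8, 1.8, 0.9]
width: 0.0504
```

Call:
apply_moves:
  rows:
    - [[0,0,0],[0,0,0]]
    - [[0,0,0],[0,0,0]]
    - [[0,0,0],[0,0,0]]
    - [[0,0,0],[0,0,0]]

```text
clock: 8.35
eef_pos: [0.5551, -0.0624, -0.0068]
eef_rot: [[0.001, -0.69, 0.723], [0.0, 0.723, 0.69], [-1.0, -0.0, 0.0]]
wrist_force: [2.1, 1.4, 0.8]
width: 0.0477
```

The grip holds at 47.7 mm. Lifting.

Call:
apply_moves:
  rows:
    - [[-15,0,0],[0,0,0]]
    - [[-45,0,0],[0,0,0]]
    - [[-90,0,0],[0,0,0]]
    - [[-135,0,0],[0,0,0]]
    - [[-175,0,0],[0,0,0]]

```text
clock: 8.85
eef_pos: [0.5539, -0.0625, 0.1706]
eef_rot: [[-0.001, -0.69, 0.723], [-0.0, 0.723, 0.69], [-1.0, 0.0, -0.001]]
wrist_force: [0.8, 1.3, -3.6]
width: 0.0476
```

Call:
apply_moves:
  rows:
    - [[-20,0,0],[0,0,0]]
    - [[-25,0,0],[0,0,0]]
    - [[-25,0,0],[0,0,0]]
    - [[-25,0,0],[0,0,0]]

```text
clock: 9.25
eef_pos: [0.5534, -0.0623, 0.1916]
eef_rot: [[-0.003, -0.69, 0.723], [0.0, 0.723, 0.69], [-1.0, 0.002, -0.002]]
wrist_force: [0.7, -0.2, -3.9]
width: 0.0479
```

```bash
python3 snap.py w8
```

```text
9.25 [ 0.55336642 -0.06228701  0.19161435] [[-2.96431066e-03 -6.90353316e-01  7.23466317e-01]
 [ 2.97955226e-04  7.23468854e-01  6.90356957e-01]
 [-9.99995562e-01  2.26199306e-03 -1.93889206e-03]] [ -7.6  18.5 101.9  -0.   59.7 -51.3] [ 0.7  -0.25 -3.89] 0.0479383917739538
```

View pics/w8.png

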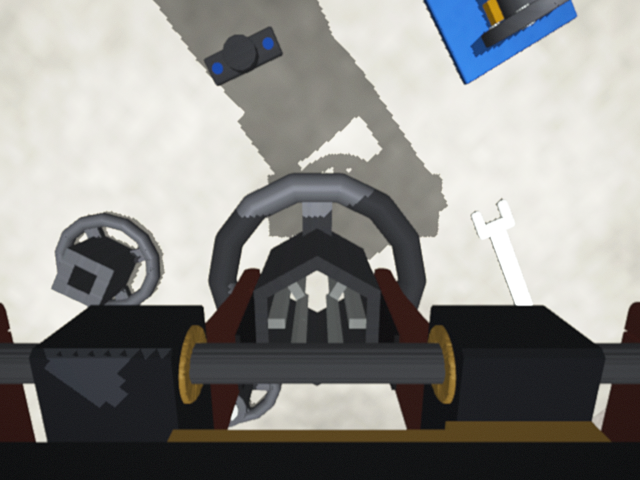

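Call:
apply_moves:
  rows:
    - [[0,25,15],[0,0,0]]
    - [[0,65,39],[0,0,0]]
    - [[0,105,62],[0,0,0]]
    - [[0,145,86],[-0.01,0,0]]
    - [[0,185,110],[-0.017,0,0]]

```text
clock: 9.8
eef_pos: [0.505, 0.1486, 0.1914]
eef_rot: [[-0.003, -0.702, 0.712], [-0.001, 0.712, 0.702], [-1.0, 0.002, -0.003]]
wrist_force: [1.2, 0.6, -3.3]
width: 0.0479
```

Call:
apply_moves:
  rows:
    - [[0,28,17],[0,0,0]]
    - [[0,42.6,25.3],[0,0,0]]
    - [[0,42.6,25.3],[0,0,0]]
    - [[0,42.6,25.3],[0,0,0]]
    - [[0,42.6,25.3],[0,0,0]]

```text
clock: 10.3
eef_pos: [0.4946, 0.1945, 0.1923]
eef_rot: [[-0.001, -0.702, 0.712], [-0.001, 0.712, 0.702], [-1.0, 0.0, -0.001]]
wrist_force: [-0.3, -0.6, -3.1]
width: 0.0478
```

```bash
python3 snap.py w9;python3 - <<'E'
from rig import robot
import cv2
q=robot.get_image("side");x,y=301,290
cv2.imwrite("pics/s9z.png",cv2.resize(q["color"][y-75:y+65,x-80:x+80,::-1],None,fx=4,fy=4,interpolation=2))
E
```

```text
10.3 [0.49455235 0.19448816 0.19231949] [[-1.32502485e-03 -7.02093235e-01  7.12083797e-01]
 [-7.91946023e-04  7.12084935e-01  7.02092884e-01]
 [-9.99998809e-01  3.66358590e-04 -1.49955018e-03]] [ 20.2  16.3 105.   -0.   58.8 -24.4] [-0.35 -0.65 -3.05] 0.04782482407130945
```

View pics/s9z.png

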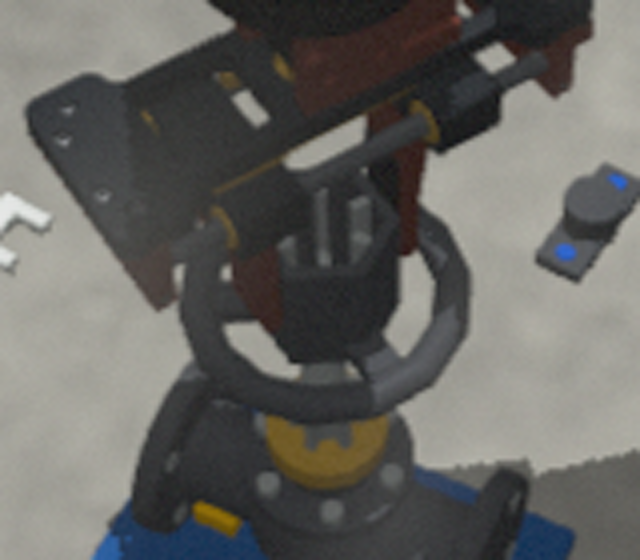

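View pics/w9.png

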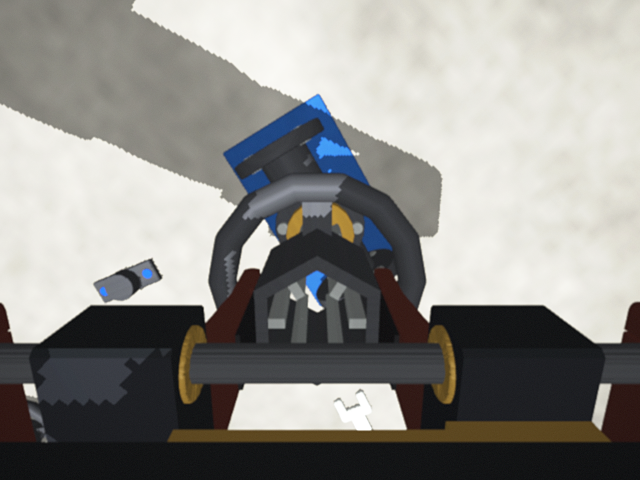

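Call:
apply_moves:
  rows:
    - [[10,0,1.6],[0,0,0]]
    - [[22,0,1.6],[0,0,0]]
    - [[34,0,1.6],[0,0,0]]
    - [[42,0,1.6],[0,0,0]]
    - [[42,0,1.6],[0,0,0]]

```text
clock: 10.9
eef_pos: [0.4947, 0.1961, 0.1492]
eef_rot: [[-0.003, -0.703, 0.712], [-0.001, 0.712, 0.703], [-1.0, 0.001, -0.003]]
wrist_force: [0.3, 0.3, -2.6]
width: 0.048
```

Call:
apply_moves:
  rows:
    - [[2,0,0],[0,0,0]]
    - [[4,0,0],[0,0,0]]
    - [[6,0,0],[0,0,0]]
    - [[8,0,0],[0,0,0]]

```text
clock: 11.3
eef_pos: [0.4961, 0.1967, 0.1432]
eef_rot: [[0.001, -0.703, 0.712], [0.0, 0.712, 0.703], [-1.0, -0.0, 0.001]]
wrist_force: [0.2, 0.9, -2.8]
width: 0.0479
```

Call:
apply_moves:
  rows:
    - [[2,0,0],[0,0,0]]
    - [[4,0,0],[0,0,0]]
    - [[6,0,0],[0,0,0]]
    - [[8,0,0],[0,0,0]]

```text
clock: 11.7
eef_pos: [0.4959, 0.1966, 0.1349]
eef_rot: [[-0.0, -0.703, 0.712], [0.0, 0.712, 0.703], [-1.0, 0.0, 0.0]]
wrist_force: [-0.7, 0.5, -3.4]
width: 0.0477
```

Call:
apply_moves:
  rows:
    - [[2,0,0],[0,0,0]]
    - [[4,0,0],[0,0,0]]
    - [[6,0,0],[0,0,0]]
    - [[8,0,0],[0,0,0]]
    - [[10,0,0],[0,0,0]]

```text
clock: 12.2
eef_pos: [0.4959, 0.1966, 0.1249]
eef_rot: [[0.0, -0.703, 0.712], [0.0, 0.712, 0.703], [-1.0, -0.0, 0.0]]
wrist_force: [-1.1, 0.6, -3.5]
width: 0.0483
```

Call:
apply_moves:
  rows:
    - [[2,0,0],[0,0,0]]
    - [[4,0,0],[0,0,0]]
    - [[6,0,0],[0,0,0]]
    - [[8,0,0],[0,0,0]]

```text
clock: 12.6
eef_pos: [0.4959, 0.1966, 0.1169]
eef_rot: [[0.0, -0.703, 0.712], [0.0, 0.712, 0.703], [-1.0, -0.0, 0.0]]
wrist_force: [0.2, -0.1, -3.4]
width: 0.0476
```

Call:
apply_moves:
  rows:
    - [[1,0,0],[0,0,0]]
    - [[2,0,0],[0,0,0]]
    - [[3,0,0],[0,0,0]]
    - [[4,0,0],[0,0,0]]
    - [[4,0,0],[0,0,0]]

```text
clock: 13.1
eef_pos: [0.496, 0.1966, 0.1132]
eef_rot: [[0.0, -0.703, 0.712], [0.0, 0.712, 0.703], [-1.0, -0.0, 0.0]]
wrist_force: [-0.1, 0.2, -1.4]
width: 0.0477
```

```bash
python3 snap.py w10;python3 - <<'E'
from rig import robot
import cv2
q=robot.get_image("side");x,y=301,310
cv2.imwrite("pics/s10z.png",cv2.resize(q["color"][y-75:y+65,x-80:x+80,::-1],None,fx=4,fy=4,interpolation=2))
E
```

```text
13.1 [0.49596209 0.19663907 0.11321483] [[ 2.23452814e-04 -7.02611862e-01  7.11573272e-01]
 [ 5.18702607e-05  7.11573297e-01  7.02611870e-01]
 [-9.99999974e-01 -1.20091109e-04  1.95447716e-04]] [ 20.4  22.7 108.2  -0.   49.1 -24.3] [-0.05  0.22 -1.35] 0.04767433679574578
```

View pics/s10z.png

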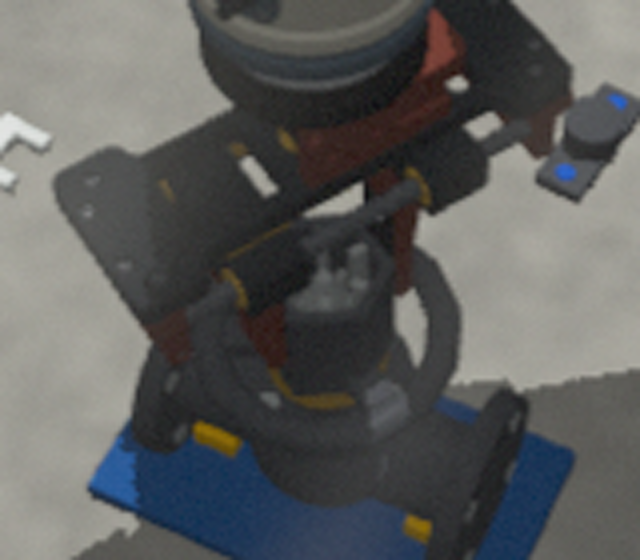

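View pics/w10.png

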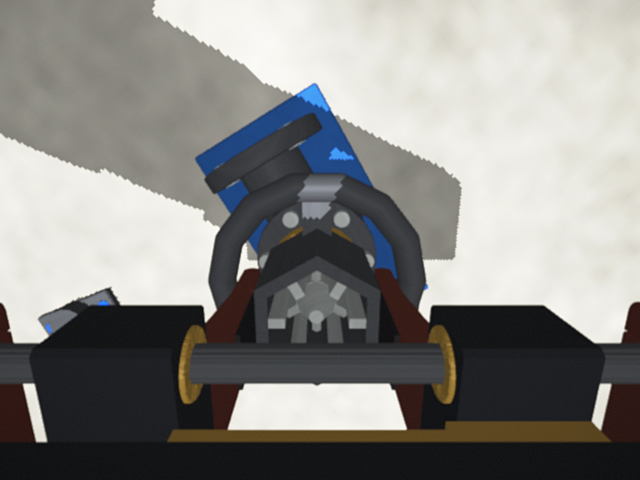

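The wheel is over the stem with its teeth between the ribs (wrist view about (316,300)), sitting next to the collar, and contact is starting. I'll press lightly and hold.

Call:
apply_moves:
  rows:
    - [[0.5,0,0],[0,0,0]]
    - [[1,0,0],[0,0,0]]
    - [[1,0,0],[0,0,0]]
    - [[1,0,0],[0,0,0]]
    - [[1,0,0],[0,0,0]]

```text
clock: 13.7
eef_pos: [0.496, 0.1966, 0.1132]
eef_rot: [[0.0, -0.703, 0.712], [0.0, 0.712, 0.703], [-1.0, -0.0, 0.0]]
wrist_force: [-3.8, -1.0, 8.6]
width: 0.0478
```

The force rose to 8.6 N with no further travel, so the wheel is home while still held. Releasing.

Call:
apply_moves:
  rows:
    - [[-1,0,0],[0,0,0]]
    - [[-1,0,0],[0,0,0]]
    - [[-1,0,0],[0,0,0]]
    - [[-1,0,0],[0,0,0]]
    - [[-1,0,0],[0,0,0]]
  jaw: 87

```text
clock: 14.2
eef_pos: [0.4959, 0.1966, 0.113]
eef_rot: [[-0.0, -0.703, 0.712], [-0.0, 0.712, 0.703], [-1.0, 0.0, -0.0]]
wrist_force: [-0.0, -0.2, -0.0]
width: 0.0841
```

Call:
apply_moves:
  rows:
    - [[0,0,0],[0,0,0]]
    - [[0,0,0],[0,0,0]]
    - [[0,0,0],[0,0,0]]
    - [[0,0,0],[0,0,0]]
    - [[0,0,0],[0,0,0]]

```text
clock: 14.7
eef_pos: [0.4958, 0.1966, 0.1131]
eef_rot: [[-0.0, -0.703, 0.712], [-0.0, 0.712, 0.703], [-1.0, -0.0, -0.0]]
wrist_force: [0.4, 0.7, 0.3]
width: 0.0869
```

Call:
apply_moves:
  rows:
    - [[-8,0,0],[0,0,0]]
    - [[-25,0,0],[0,0,0]]
    - [[-50,0,0],[0,0,0]]
    - [[-80,0,0],[0,0,0]]
    - [[-110,0,0],[0,0,0]]

```text
clock: 15.2
eef_pos: [0.4956, 0.1965, 0.2246]
eef_rot: [[-0.0, -0.703, 0.712], [-0.0, 0.712, 0.703], [-1.0, 0.0, -0.0]]
wrist_force: [0.1, 0.4, -0.1]
width: 0.0868
```

Call:
apply_moves:
  rows:
    - [[-10,-30,0],[0,0,0]]
    - [[-10,-60,0],[0,0,0]]
    - [[-10,-60,0],[0,0,0]]
    - [[-10,-60,0],[0,0,0]]

```text
clock: 15.6
eef_pos: [0.5379, 0.1536, 0.2333]
eef_rot: [[-0.0, -0.702, 0.713], [0.0, 0.713, 0.702], [-1.0, 0.0, -0.0]]
wrist_force: [0.7, -0.2, -0.1]
width: 0.0871
```

```bash
python3 snap.py w11;python3 - <<'E'
from rig import robot
import cv2,pickle
d={}
for n in("side","top"):
    q=robot.get_image(n);d[n]=q;cv2.imwrite(f"pics/{n}11.png",q["color"][:,:,::-1])
q=d["side"];x,y=301,310
cv2.imwrite("pics/s11z.png",cv2.resize(q["color"][y-75:y+65,x-80:x+80,::-1],None,fx=4,fy=4,interpolation=2))
pickle.dump(d,open("d11.pkl","wb"))
E
```

```text
15.6 [0.53789494 0.15357539 0.23328319] [[-2.74275728e-04 -7.01595368e-01  7.12575514e-01]
 [ 1.80026966e-04  7.12575495e-01  7.01595419e-01]
 [-9.99999946e-01  3.20713402e-04 -6.91360769e-05]] [ 14.7  16.   99.5   0.   64.6 -29.9] [ 0.66 -0.24 -0.14] 0.08705626280443778
```

View pics/s11z.png

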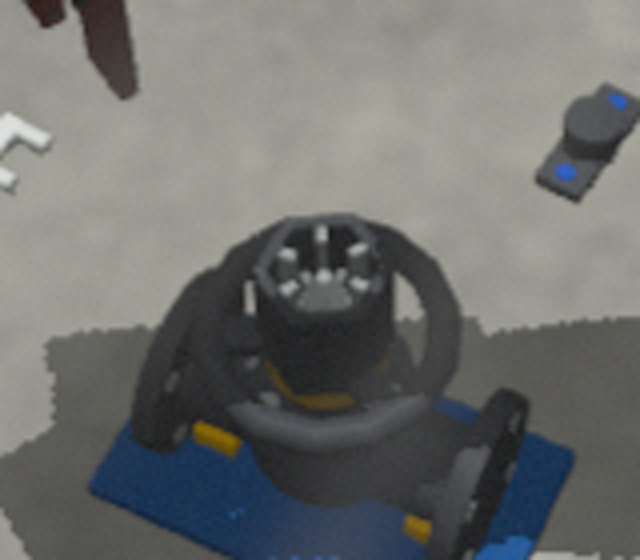

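View pics/w11.png

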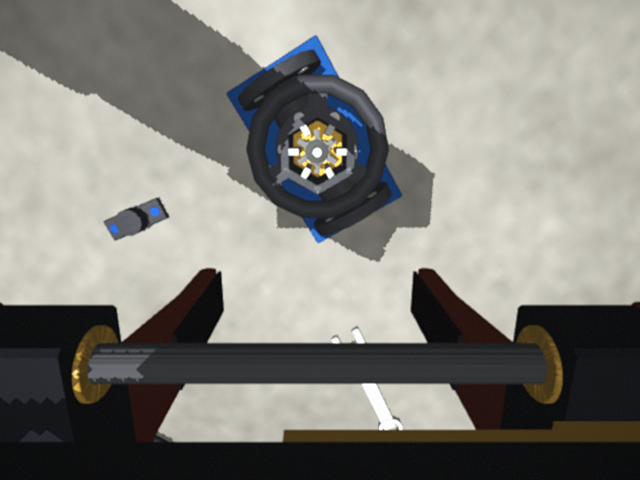

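View pics/side11.png

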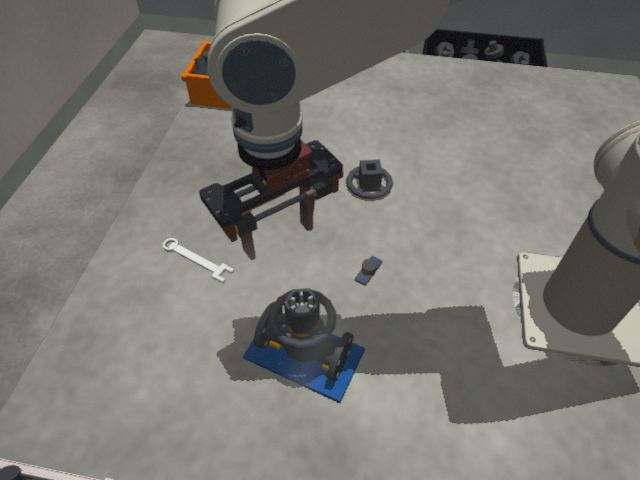

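The teeth sit between the ribs around the bright nose at (317,152), and the rim is seated on the collar. Next is a check of the height by depth and of the bystanders.

```bash
python3 - <<'E'
import pickle
from h import *
s,im=pickle.load(open("w11.pkl","rb"));T=wristT(im,s)
P=[]
v,u=np.mgrid[100:200,260:375]
z=im["range_z"][100:200,260:375]
d=np.stack([(u-im["cx"])/im["fx"]*z,(v-im["cy"])/im["fy"]*z,z],-1).reshape(-1,3)
W=d@T[:3,:3].T+T[:3,3]
m=W[:,2]>.171;b=W[m];print("boss top",m.sum(),np.median(b[:,2]),(b.min(0)+b.max(0))/2)
A=np.c_[b[:,:2],np.ones(len(b))];print("tilt",np.linalg.lstsq(A,b[:,2],rcond=None)[0][:2])
a=pickle.load(open("d0.pkl","rb"))["top"];c=pickle.load(open("d11.pkl","rb"))["top"]
for n,sl in(("sq",np.s_[240:302,412:476]),("rd",np.s_[148:208,418:478])):
    print(n,np.abs(a["color"][sl].astype(int)-c["color"][sl]).mean())
cv2.imwrite("pics/top11.png",c["color"][:,:,::-1])
print(robot.state()["clock"]) if 0 else None
E
```

```text
boss top 2318 0.17557169794381153 [0.4959536  0.19576785 0.29985526]
tilt [-0.11891871  0.124521  ]
sq 0.9348118279569892
rd 0.9102777777777777
```

View pics/top11.png

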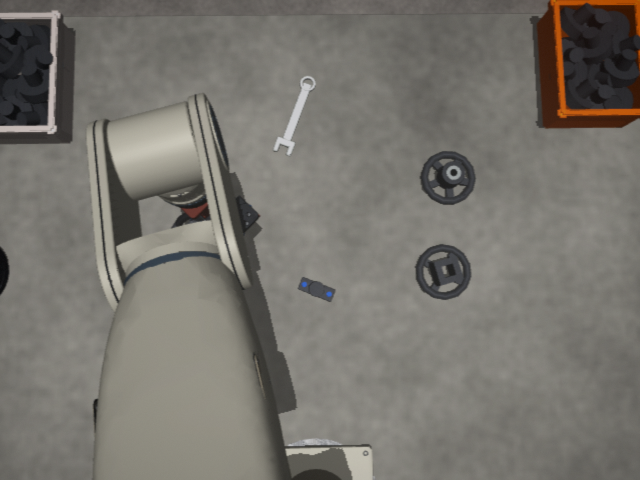

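The tilt fit picked up missing-depth points (z ≈ 0.43), so I'll redo it with those filtered out.

```bash
python3 - <<'E'
import pickle
from h import *
s,im=pickle.load(open("w11.pkl","rb"));T=wristT(im,s)
v,u=np.mgrid[100:200,260:375];z=im["range_z"][100:200,260:375]
d=np.stack([(u-im["cx"])/im["fx"]*z,(v-im["cy"])/im["fy"]*z,z],-1).reshape(-1,3)
W=d@T[:3,:3].T+T[:3,3]
b=W[(W[:,2]>.170)&(W[:,2]<.181)]
A=np.c_[b[:,:2],np.ones(len(b))];print(len(b),np.median(b[:,2]),(np.percentile(b,1,0)+np.percentile(b,99,0))/2,"tilt",np.linalg.lstsq(A,b[:,2],rcond=None)[0][:2])
E
```

```text
2292 0.175547071274406 [0.49581734 0.19591489 0.17432871] tilt [-0.00011351  0.00221163]
```

Boss top is at 0.1755 m (expected 0.175), centred on the stem and level. Handing in.

```bash
python3 -c "
from rig import robot
robot.finish_job();print(robot.state()['clock'])"
```

```text
the job is handed in; nothing more can be done
the job is handed in; nothing more can be done
```

The splined wheel is on the valve stem with its teeth meshed. I gripped it by two boss flats and lowered it straight over the ribs. They meshed first time with only a 1° turn, so no rocking was needed. I held it until it stopped on the collar (travel ended and the force rose to about 9 N), then released it, backed away and handed in at about 16 s.

**Last checks:**
- **Height and level:** by wrist depth, the boss top is at 0.1755 m (0.175 expected) and tilted about 0.1°.
- **Centring:** the wheel centre is within about 1 mm of the measured stem axis.
- **Meshing:** the wrist and side views show the teeth between the ribs.
- **Other wheels:** before and after top views show both unmoved.
- **Robot:** clear of everything at the end.

**Failed or disagreed:**
- **First grasp missed:** the fingers closed above the boss without touching it. Wrist depth and the side view both put the visible fingertips about 35 mm short of the reported TCP, although the text says the TCP is at the fingertips. I went 32 mm lower and the grip then held at 47.7 mm.
- **Grip offset:** images of the held wheel suggested its centre was about 1.5 mm off the tool axis, while the view before grasping suggested about 0 mm. Both are within the play.
- **First tilt fit:** this was spoiled by missing depth readings, so I repeated it with those filtered out.

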